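# Set the jog speed on a measuring machine's console and start it

## Robot

A 6-joint arm with a two-finger parallel gripper is mounted at the origin on the work surface. World frame = base frame: x ahead of the robot, y to its left, z up, the work surface at z = 0. Lengths are in mm, angles in degrees, forces in N, time in s.
With the tool pointing down it reaches from about 350 to 850 mm from the base axis. Payload 8.1 kg.
Tool frame: the origin (TCP) lies midway between the tips of the shut fingers; the grasp point (between the pads) lies 19 mm behind it; z points along the fingers, y is the line along which they close (so a half turn about z gives the same grasp; the last joint's range is limited). The gripper opens to 85 mm and grips with 20 to 120 N. Pads are 22 mm wide; open, the fingers measure 114 mm over their backs; the gripper's body (76 mm by 85 mm) begins 54 mm behind the grasp point. The pads swing forward as they close: fully open they stand 13 mm farther back than shut.
Start: joints at [-4.893, 7.471, 85.268, -0, 87.261, -4.893], TCP at [600.004, 0.022, 231.292] pointing down, gripper open.
Joint ranges: [-169.43, 169.43], [-51.17, 129.36], [1.28, 143.12], [-76.62, 256.62], [0, 156.53], [-152.29, 152.29]. Speed limits (degrees/s): [136.94, 136.94, 159.86, 180, 180, 180].

## Interface

Orientations are given as [roll, pitch, yaw] about the fixed x, y, z axes, in that order (R = Rz(yaw) Ry(pitch) Rx(roll)).
In Python, from bench import r gives the robot as it stands. The module is installed in compiled form; this text tells all that it offers.
- The arm moves only by the tool jog_arm, never from a script. Its argument "rows" is a list of rows, each a list of 2 entries, a list of its own where there are three numbers: the shift along the tool's x, y, z in mm, then the turn, a rotation vector about the tool's x, y, z in rad. A call has 1 to 10 rows; each row is the pose to reach, as a shift and turn from the pose commanded when the call began, along the tool's axes at that moment; what a row does not reach only later rows make up. A row lasts 1/10 s, in which the tool goes at most 50 mm and 8.59 degrees, less where a joint would pass 70% of its speed; a pose out of reach is approached as far as the arm can. A call with a gripper value outside its range is refused whole. "grip" is the finger opening in mm, from 0 to 85.4, set as the call begins (left out, the last holds). The fingers move at their own pace and stop on an object; "force" is the grip in N (left out, the last holds). Time passes only in rows, so rows that repeat a pose let the fingers close. It gives the time, the measured TCP pose, the force, the opening and the grip force at its end, in the units of the state.
- r.sense(): the state, without advancing time (a new reading comes with each control period).
- r.snapshot(name): name is "scene" or "side" or "wrist"; returns (picture, depth): 400x640x3 uint8, blue, green, red; 400x640 float32, mm along the optical axis (not along the pixel's ray), 0 where there is no reading.
- r.camera_params(name): a dict with "fx", "fy", "cx", "cy" (pixels), "pose" (4x4, takes a point from camera to world coordinates); the wrist camera has in their place "tool_from_camera" (4x4, takes a point from camera to tool coordinates, whose origin is the TCP and whose axes are the flange's). Camera axes: x right, y down, z forward; pixel columns grow to the right and rows downward; lengths in mm; the calibration is good to about 2 mm. A picture is of the moment at which its call begins: read the wrist's pose just before it. camera_params takes no time and is no camera call.
- r.hand_in(): hands the job in; it is judged then, once.
The state is a dict: "time": time; "joint_pos": joint angles; "qd": joint speeds; "joint_efforts": joint torques, N m; "tool_pos": TCP position; "tcp_rot": TCP orientation; "ft_force": force on the tool from outside, world axes, zero at the start; "wrist_torque": the same for the moment, N m; "finger_gap": finger opening in mm; "grip_force": force on a finger pad.
Only numpy, scipy, OpenCV 4.12 (cv2) and the standard library are available. Lean on these libraries where they do the work, as an engineer would, in place of code of your own. Each camera call takes 0.05 s, during which the arm holds its last target. There are 200 camera calls.

## Task

On the measuring machine's console, turn the large speed selector clockwise with one fingertip against the side of its bar, without gripping it, counting its clicks until it rests at the sixth dot from the smallest; the machine is live, so do not run past that dot. Then press the round start button all the way in and let it come back out. Leave the joystick, the emergency stop, the small mode selector and the loose gauges, V-block and mouse alone.

Things in the scene. Friction and masses are not known exactly. Their poses are not given: they have to be found in the camera images.
- console: Motion console, screwed down: grey box 200 x 330 mm (x, y), its dark flat panel 60 mm above the table, with a black palm rest on its -x side (to 143 mm from the centre, 46 mm high). Origin: centre of its underside; +x points away from the operator, +y left, z up. Offsets (x, y) in mm of the other parts are in this frame.
- speed (a joint): The large speed selector's angle in rad, growing clockwise seen from above: 0 at the smallest (first) dot, 0.5236 more per click, so 2.618 at the sixth; stops just outside the first and eighth. Detent, about 0.08 N m: pushed past midway between two dots it snaps on to the next by itself and stays; let go sooner it springs back. It starts at one of the first three dots.
- speed_axis (a point): The speed selector at (0, -10): a point on its upright turning axis, 16 mm above the panel. Black bar grip 46 mm long, 12 mm wide, its top 27 mm above the panel, on a disc 48 mm across and 6 mm high. Around it eight white dots, growing from 4 to 9 mm across, on a 36 mm radius every 30 degrees clockwise.
- speed_pointer (a point): The pointing end of the speed selector's bar (the half with the white line), 23 mm from its axis, 16 mm above the panel. At the smallest dot it aims 105 degrees anticlockwise from the console's +x.
- speed_left: The left flank of the speed selector's bar (4 mm thick, on the anticlockwise side of its pointing half). Origin on the turning axis at panel height. Pushing it at the pointing half turns the selector clockwise. Fingers on both flanks at once count as gripping.
- speed_right: The right flank of the bar, the other side. Origin on the turning axis at panel height. Pushing it at the tail half (the half without the white line) also turns the selector clockwise.
- start (a joint): Travel of the start button in m: 0 out, 0.006 fully pressed in; a spring, 4 N at full travel, returns it.
- start_top (a point): Centre of the top of the start button at (-50, 70): a white round cap 24 mm across, in a steel housing 40 mm across and 12 mm high; its top stands 22 mm above the panel when out.
- mode_pointer (a point): The pointing end of the small mode selector at (50, 85): black bar 30 mm long, 21 mm high, with four equal dots; 15 mm from its axis. Not to be moved.
- estop: Emergency stop at (-55, 135): mushroom head 40 mm across, 30 mm high, on a collar. Origin at its foot on the panel. Not to be touched.
- joystick: Joystick at (-5, -122): base 58 mm across, knob 20 mm across, 60 mm high in all. Origin at its foot on the panel. Not to be touched.
- ring_gauge: Loose steel ring 36 mm across, 14 mm high, lying on the panel beyond the speed selector. Origin: centre of its underside.
- v_block: Loose steel V-block 60 x 45 x 40 mm on the table left of the console. Origin: centre of its underside.
- plug_gauge: Loose steel plug gauge standing on end on the table left of the console, 32 mm across at most, 84 mm high. Origin: centre of its underside.
- mouse: Loose black computer mouse 105 x 60 x 30 mm on the table right of the console. Origin: centre of its underside.

How it is judged:
By the outcome, as a careful person would: the job done as asked, in the order asked, and still so for the second after the job is handed in, with the robot touching nothing.
It also fails if it takes over 54 s, if anything falls off the work surface, if the arm or the gripper's body presses on something with over 40 N, if the wrist force passes 120 N, or if a joint passes its speed limit or range.

## Working session

There is one attempt and no reset: what is moved stays moved. The work goes in short steps, Python scripts to look and compute and a tool call to move; the robot and the scene stay as the last step left them, time stands still between calls to the robot, and variables do not carry over. Pictures are saved under pics/ and viewed, at most 10 in all, crops included, and the job is handed in when it is done.

Besides the shell and the picture viewer there is one more tool, called after ">>>" as name(argument=value, ...) on one line, values as JSON. jog_arm: Moves the arm, as the interface text tells. Its arguments: {"type":"object","properties":{"rows":{"type":"array"},"grip":{"type":"number"},"force":{"type":"number"}},"required":["rows"]}

```bash
mkdir -p pics
python3 - <<'E'
from bench import r
import cv2,numpy as np
s=r.sense();print(s)
for n in("scene","wrist"):
    p,d=r.snapshot(n);cv2.imwrite(f"pics/{n}0.png",p);np.save(f"{n}0.npy",d);c=r.camera_params(n);print(n,c)
E
```

```text
{'time': 0.0, 'joint_pos': array([-4.89189326e+00,  7.51471220e+00,  8.53307382e+01,  5.46036944e-04,
        8.72615898e+01, -4.89274138e+00]), 'qd': array([-0.00580094, -0.13723109,  0.07369044,  0.07708841,  0.07396308,
       -0.07852027]), 'joint_efforts': array([-1.90700346e-03, -5.69404185e+01, -5.00557995e+01, -2.19391650e-04,
        1.44415747e-02,  7.24149572e-05]), 'tool_pos': array([5.99440274e+02, 8.59468461e-02, 2.30234580e+02]), 'tcp_rot': array([-1.79893396e+02, -9.67291190e-03,  9.00008125e+01]), 'ft_force': array([ 0.31510613, -0.65262934, -0.68588681]), 'wrist_torque': array([ 0.010174  ,  0.03888854, -0.00025642]), 'grip_force': 0.0, 'finger_gap': 85.41987467892969}
scene {'fx': 393.90013472149775, 'fy': 393.90013472149775, 'cx': 320.6860280800823, 'cy': 197.133952686935, 'pose': array([[ 1.46266875e-01,  6.76542693e-01, -7.21731243e-01,
         1.25743622e+03],
       [ 9.89057339e-01, -1.14229194e-01,  9.33663324e-02,
        -1.16631423e+00],
       [-1.92764684e-02, -7.27489984e-01, -6.85847462e-01,
         7.08009382e+02],
       [ 0.00000000e+00,  0.00000000e+00,  0.00000000e+00,
         1.00000000e+00]])}
wrist {'fx': 308.91416635004197, 'fy': 308.91416635004197, 'cx': 319.16607259362456, 'cy': 203.1083051532125, 'tool_from_camera': array([[ 3.42318610e-04, -9.59447857e-01, -2.81885957e-01,
         7.24280171e+01],
       [ 9.99999928e-01,  2.82671102e-04,  2.52266568e-04,
         7.46642552e-01],
       [-1.62355605e-04, -2.81886023e-01,  9.59447885e-01,
        -1.42903094e+02],
       [ 0.00000000e+00,  0.00000000e+00,  0.00000000e+00,
         1.00000000e+00]])}
```

View pics/scene0.png

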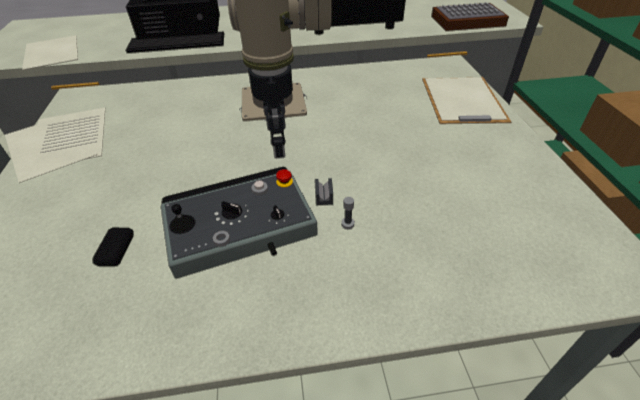

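View pics/wrist0.png

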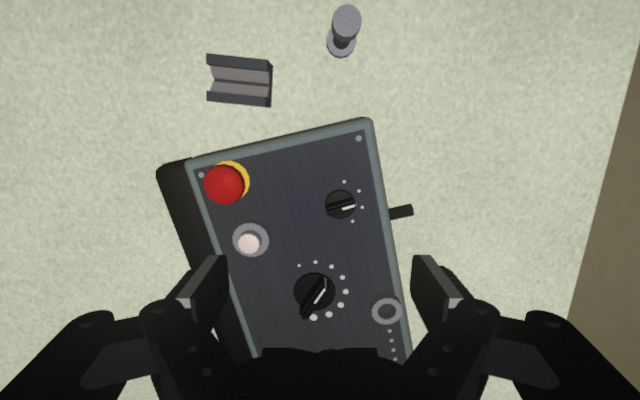

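```bash
cat > h.py <<'E'
from bench import r
import cv2,numpy as np
from scipy.spatial.transform import Rotation as R
def wpose(s):
    T=np.eye(4);T[:3,:3]=R.from_euler('xyz',s['tcp_rot'],degrees=True).as_matrix();T[:3,3]=s['tool_pos']
    return T@r.camera_params("wrist")["tool_from_camera"]
def onplane(P,uv,z):
    c=r.camera_params("wrist");uv=np.atleast_2d(uv).astype(float)
    d=np.c_[(uv[:,0]-c['cx'])/c['fx'],(uv[:,1]-c['cy'])/c['fy'],np.ones(len(uv))]@P[:3,:3].T
    return P[:3,3]+d*((z-P[2,3])/d[:,2])[:,None]
E
python3 - <<'E'
from h import *
s=r.sense();P=wpose(s)
p=cv2.imread("pics/wrist0.png")
x0,y0=180,150
cr=p[y0:360,x0:410];cv2.imwrite("pics/c0.png",cv2.resize(cr,None,fx=2.8,fy=2.8,interpolation=cv2.INTER_CUBIC))
g=cv2.cvtColor(p,cv2.COLOR_BGR2GRAY)
n,l,st,ce=cv2.connectedComponentsWithStats((g>130).astype(np.uint8))
for i in range(n):
    u,v=ce[i]
    if st[i,4]<120 and 230<u<400 and 160<v<350: print(ce[i].round(1),st[i,4],onplane(P,ce[i],60)[0].round(1))
d=np.load("wrist0.npy")
for uv in((280,250),(248,243),(360,250),(315,292)): print(uv,(P@np.r_[(onplane(P,uv,60)*0)[0],1])[:3].round(0) if 0 else d[uv[1],uv[0]])
E
```

```text
[343.9 181.1] 8 [625.6   4.2  60. ]
[358.6 190.5] 11 [641.2  -5.7  60. ]
[347.9 207. ] 36 [630.5 -23.8  60. ]
[362. 207.] 9 [645.5 -23.8  60. ]
[352.1 220.9] 8 [635.5 -39.4  60. ]
[315.  261.8] 10 [595.4 -88.   60. ]
[298.7 265. ] 7 [577.1 -92.   60. ]
[331.  266.5] 16 [613.4 -93.8  60. ]
[342. 277.] 21 [ 626. -107.   60.]
[319.4 295.7] 45 [ 600.4 -131.4   60. ]
[345.3 291.1] 24 [ 630.3 -125.3   60. ]
[390.8 306.9] 110 [ 684.1 -146.3   60. ]
[340.5 304.6] 31 [ 625.  -143.2   60. ]
[374.5 308.4] 11 [ 665.1 -148.3   60. ]
[328.7 313.8] 32 [ 611.3 -155.7   60. ]
[313.3 317.1] 41 [ 593.1 -160.3   60. ]
[376.4 318.4] 19 [ 668.  -162.1   60. ]
[387.5 320.9] 11 [ 681.4 -165.5   60. ]
[383. 322.] 1 [ 676.1 -167.1   60. ]
[389.  330.5] 6 [ 684.  -179.1   60. ]
[390.8 340.4] 5 [ 687.1 -193.3   60. ]
[393.  349.5] 6 [ 690.7 -206.7   60. ]
(280, 250) 340.23727
(248, 243) 316.17596
(360, 250) 340.1478
(315, 292) 329.4424
```

View pics/c0.png

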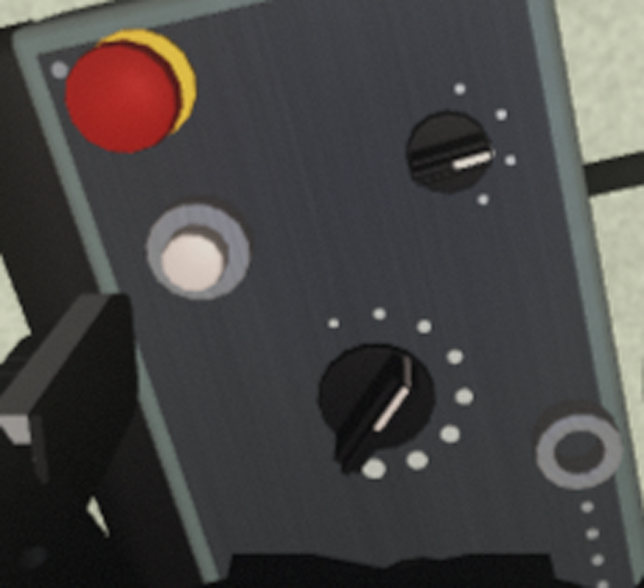

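>>> jog_arm(rows=[[[-24,-5,20],[0,0,0.14]],[[-48,-10,40],[0,0,0.28]],[[-72,-15,60],[0,0,0.42]],[[-94,-20,85],[0,0,0.555]],[[-94,-20,85],[0,0,0.555]],[[-94,-20,85],[0,0,0.555]],[[-94,-20,85],[0,0,0.555]],[[-94,-20,85],[0,0,0.555]]], grip=0)

```text
time: 0.9
tool_pos: [581.1, -93.3, 147.8]
tcp_rot: [179.9, -0.1, 58.3]
ft_force: [0.4, -0.8, 0.4]
finger_gap: -0.3
grip_force: 0.0
```

Run:
```python
from h import *
s=r.sense();P=wpose(s);print(s['tool_pos'],s['tcp_rot'],s['finger_gap'],s['ft_force'])
p,d=r.snapshot("wrist");cv2.imwrite("pics/w1.png",p);np.save("w1.npy",d)
g=cv2.cvtColor(p,cv2.COLOR_BGR2GRAY)
n,l,st,ce=cv2.connectedComponentsWithStats((g>130).astype(np.uint8))
for i in range(n):
    if 8<st[i,4]<600: print(ce[i].round(1),st[i,4],onplane(P,ce[i],60)[0].round(1),onplane(P,ce[i],82)[0].round(1),d[tuple(ce[i][::-1].astype(int))])
```

```text
[581.08661104 -93.27344543 147.78905258] [ 1.79877155e+02 -5.12718620e-02  5.83352980e+01] -0.2875937293021511 [ 0.4241037  -0.75096272  0.36877819]
[298.5  61. ] 30 [625.3   4.7  60. ] [624.8   1.2  82. ] 211.42853
[325.4  61.2] 32 [641.   -5.1  60. ] [638.9  -7.6  82. ] 211.27615
[319.5  83.7] 114 [630.  -15.3  60. ] [628.9 -16.9  82. ] 195.00978
[343.7  81.6] 29 [645.1 -23.   60. ] [642.6 -23.8  82. ] 215.39618
[343.3 109.4] 29 [635.4 -38.9  60. ] [633.9 -38.2  82. ] 219.9676
[353.6 187.9] 45 [613.  -92.8  60. ] [613.5 -86.9  82. ] 234.89474
[330.  193.8] 35 [595.2 -87.3  60. ] [597.4 -82.   82. ] 235.93129
[376.9 194.2] 59 [ 625.8 -106.6   60. ] [625.2 -99.4  82. ] 237.37654
[392.7 210.7] 69 [ 630.  -124.8   60. ] [ 629.  -115.9   82. ] 240.21687
[312.9 210.1] 22 [577.  -91.5  60. ] [581.  -85.8  82. ] 240.83163
[356.5 230.5] 126 [ 597.6 -124.3   60. ] [ 599.6 -115.5   82. ] 216.35799
[397.1 232.2] 81 [ 624.5 -142.7   60. ] [ 624.  -132.1   82. ] 245.92178
[484.1 231.5] 35 [ 684.1 -178.8   60. ] [ 677.9 -164.8   82. ] 245.4084
[494.5 242.8] 34 [ 687.4 -192.4   60. ] [ 680.9 -177.    82. ] 248.1024
[389.5 252.7] 92 [ 610.9 -155.4   60. ] [ 611.7 -143.6   82. ] 249.75426
[504.8 254.3] 35 [ 690.6 -206.4   60. ] [ 683.8 -189.7   82. ] 251.05542
[372.4 267.3] 105 [ 592.6 -159.6   60. ] [ 595.2 -147.4   82. ] 253.38586
[514.5 265.3] 32 [ 693.7 -220.    60. ] [ 686.6 -202.    82. ] 253.43645
[536.6 276.8] 41 [ 705.4 -239.8   60. ] [ 697.2 -219.9   82. ] 257.90778
[312.3 280.5] 38 [ 543.7 -143.9   60. ] [ 550.9 -133.2   82. ] 118.52088
[326.3 280.3] 35 [ 553.8 -149.9   60. ] [ 560.  -138.6   82. ] 118.49097
[217.4 342.9] 264 [ 438.  -152.4   60. ] [ 455.3 -140.9   82. ] 348.3186
[319.1 340.6] 55 [ 516.8 -198.4   60. ] [ 526.6 -182.5   82. ] 277.80658
```

View pics/w1.png

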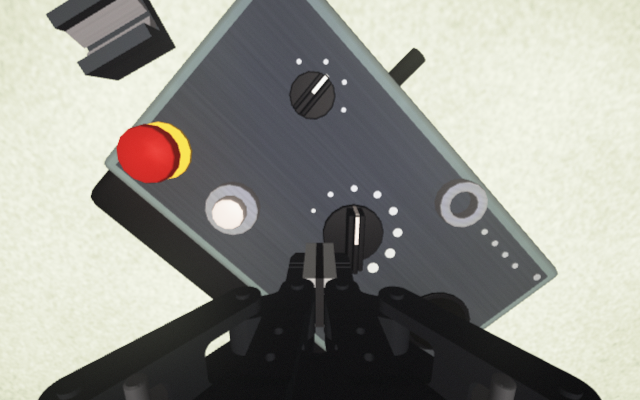

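>>> jog_arm(rows=[[[0,0,25],[0,0,0]],[[0,0,50],[0,0,0]],[[0,0,68],[0,0,0]],[[0,0,75],[0,0,0]],[[0,0,75],[0,0,0]],[[0,0,75],[0,0,0]],[[0,0,75],[0,0,0]]])

```text
time: 1.65
tool_pos: [581.2, -94.1, 73.0]
tcp_rot: [179.9, -0.0, 58.2]
ft_force: [0.4, -0.3, -0.6]
finger_gap: -0.5
grip_force: 0.0
```

>>> jog_arm(rows=[[[0,1,0],[0,0,0]],[[0,2,0],[0,0,0]],[[0,3,0],[0,0,0]],[[0,4,0],[0,0,0]],[[0,5,0],[0,0,0]],[[0,5,0],[0,0,0]]])

```text
time: 2.25
tool_pos: [584.3, -96.7, 71.2]
tcp_rot: [-180.0, 0.0, 58.2]
ft_force: [0.5, -0.6, -0.3]
finger_gap: 0.0
grip_force: 0.0
```

>>> jog_arm(rows=[[[0,1,0],[0,0,0]],[[0,2,0],[0,0,0]],[[0,2,0],[0,0,0]]])

```text
time: 2.55
tool_pos: [586.1, -97.7, 71.3]
tcp_rot: [180.0, -0.0, 58.2]
ft_force: [0.1, -0.2, 0.3]
finger_gap: 0.1
grip_force: 0.0
```

>>> jog_arm(rows=[[[0,1,0],[0,0,0]],[[0,2,0],[0,0,0]],[[0,2,0],[0,0,0]]])

```text
time: 2.85
tool_pos: [586.9, -98.1, 71.1]
tcp_rot: [-179.9, 0.0, 58.2]
ft_force: [-4.5, 3.0, 1.9]
finger_gap: 0.1
grip_force: 2.8
```

>>> jog_arm(rows=[[[0,1,0],[0,0,0]],[[0,2,0],[0,0,0]],[[0,2,0],[0,0,0]]])

```text
time: 3.15
tool_pos: [587.5, -98.3, 70.9]
tcp_rot: [-179.7, 0.0, 58.2]
ft_force: [-9.9, 5.9, 7.6]
finger_gap: 0.1
grip_force: 6.2
```

>>> jog_arm(rows=[[[0,1,0],[0,0,0]],[[0,1,0],[0,0,0]]])

```text
time: 3.35
tool_pos: [587.8, -98.4, 70.8]
tcp_rot: [-179.6, 0.0, 58.2]
ft_force: [-12.9, 8.3, 9.2]
finger_gap: -0.4
grip_force: 8.0
```

>>> jog_arm(rows=[[[0,-3,0],[0,0,0]],[[0,-6,-1],[0,0,0]],[[4,-6,-2],[0,0,0]],[[8,-6,-2],[0,0,0]],[[8,-6,-2],[0,0,0]],[[8,-6,-2],[0,0,0]]])

```text
time: 3.95
tool_pos: [589.6, -90.3, 73.3]
tcp_rot: [180.0, -0.0, 58.2]
ft_force: [-0.5, -0.3, -0.1]
finger_gap: 0.2
grip_force: 0.0
```

>>> jog_arm(rows=[[[0,1.9,0],[0,0,0]],[[0.8,3,0],[0,0,0.044]],[[1.6,4.2,0],[0,0,0.087]],[[2.3,5.4,0],[0,0,0.131]],[[3,6.7,0],[0,0,0.175]],[[3.6,8,0],[0,0,0.218]],[[3.6,8,0],[0,0,0.218]]])

```text
time: 4.65
tool_pos: [595.7, -90.7, 72.4]
tcp_rot: [-179.7, 0.1, 45.6]
ft_force: [-9.5, 5.0, 5.6]
finger_gap: 0.3
grip_force: 5.8
```

>>> jog_arm(rows=[[[0.8,1.1,0],[0,0,0.044]],[[0.8,1.1,0],[0,0,0.044]]])

```text
time: 4.85
tool_pos: [596.7, -90.6, 72.3]
tcp_rot: [-179.7, 0.2, 43.1]
ft_force: [-12.3, 5.7, 5.8]
finger_gap: -0.3
grip_force: 7.0
```

Run:
```python
from h import *
p,d=r.snapshot("wrist");cv2.imwrite("pics/w2.png",cv2.resize(p[130:330,220:440],None,fx=2.7,fy=2.7,interpolation=cv2.INTER_CUBIC))
q,_=r.snapshot("side");cv2.imwrite("pics/side2.png",q)
```

```text
(no output)
```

View pics/w2.png

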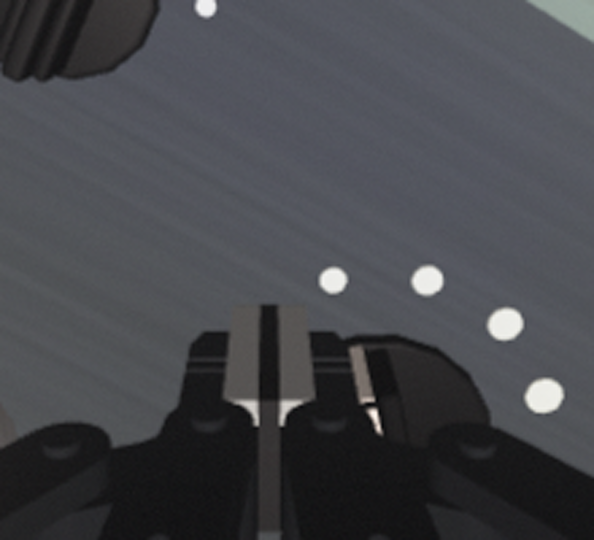

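View pics/side2.png

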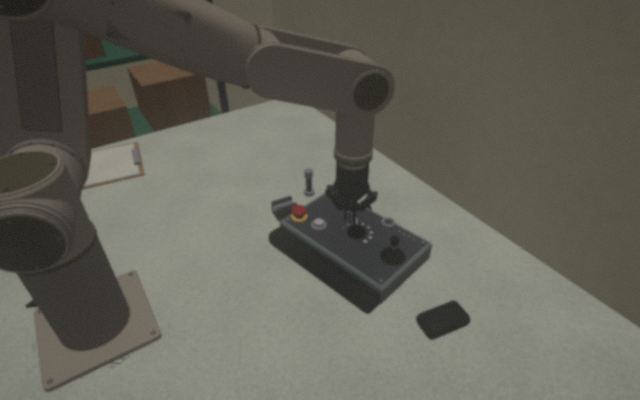

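>>> jog_arm(rows=[[[0.7,1.2,0],[0,0,0.044]],[[0.7,1.2,0],[0,0,0.044]]])

```text
time: 5.15
tool_pos: [597.5, -90.6, 72.2]
tcp_rot: [-179.6, 0.2, 40.6]
ft_force: [-13.9, 6.5, 7.9]
finger_gap: 0.3
grip_force: 8.4
```

>>> jog_arm(rows=[[[0.6,1.2,0],[0,0,0.044]],[[0.6,1.2,0],[0,0,0.044]]])

```text
time: 5.35
tool_pos: [601.0, -92.0, 72.7]
tcp_rot: [-179.9, 0.1, 38.1]
ft_force: [0.3, 0.6, -0.1]
finger_gap: 0.0
grip_force: 0.0
```

>>> jog_arm(rows=[[[0.8,1.1,0],[0,0,0.044]],[[1.6,2.3,0],[0,0,0.087]],[[2.3,3.5,0],[0,0,0.131]],[[3,4.8,0],[0,0,0.175]],[[3.6,6.1,0],[0,0,0.218]],[[4.1,7.4,0],[0,0,0.262]],[[4.6,8.7,0],[0,0,0.305]],[[5,10.1,0],[0,0,0.349]],[[5,10.1,0],[0,0,0.349]]])

```text
time: 6.25
tool_pos: [611.0, -96.2, 72.7]
tcp_rot: [-179.8, 0.1, 18.1]
ft_force: [-4.8, 6.4, 5.4]
finger_gap: -0.1
grip_force: 4.5
```

>>> jog_arm(rows=[[[0.8,1.1,0],[0,0,0.044]],[[0.8,1.1,0],[0,0,0.044]]])

```text
time: 6.45
tool_pos: [611.8, -96.6, 72.6]
tcp_rot: [-179.8, 0.2, 15.6]
ft_force: [-7.0, 8.1, 5.2]
finger_gap: -0.1
grip_force: 5.5
```

>>> jog_arm(rows=[[[0.8,1.1,0],[0,0,0.044]],[[0.8,1.1,0],[0,0,0.044]]])

```text
time: 6.65
tool_pos: [612.6, -96.9, 72.5]
tcp_rot: [-179.7, 0.2, 13.1]
ft_force: [-8.5, 10.1, 6.0]
finger_gap: 0.1
grip_force: 6.6
```

>>> jog_arm(rows=[[[0.8,1.1,0],[0,0,0.044]],[[0.8,1.1,0],[0,0,0.044]]])

```text
time: 6.85
tool_pos: [615.3, -99.6, 73.2]
tcp_rot: [-180.0, 0.0, 10.6]
ft_force: [-0.2, 0.0, 0.3]
finger_gap: -0.6
grip_force: 0.0
```

>>> jog_arm(rows=[[[0.8,1.1,0],[0,0,0.044]],[[0.8,1.1,0],[0,0,0.044]]])

```text
time: 7.05
tool_pos: [616.6, -101.3, 73.3]
tcp_rot: [180.0, -0.0, 8.1]
ft_force: [-0.1, 0.3, -0.7]
finger_gap: -0.2
grip_force: 0.1
```

>>> jog_arm(rows=[[[0.8,1.1,0],[0,0,0.044]],[[1.6,2.3,0],[0,0,0.087]],[[2.3,3.5,0],[0,0,0.131]],[[3,4.8,0],[0,0,0.175]],[[3.6,6.1,0],[0,0,0.218]],[[4.1,7.4,0],[0,0,0.262]],[[4.6,8.7,0],[0,0,0.305]],[[5,10.1,0],[0,0,0.349]],[[5,10.1,0],[0,0,0.349]]])

```text
time: 7.95
tool_pos: [622.5, -108.7, 73.0]
tcp_rot: [-179.9, 0.1, -11.9]
ft_force: [-0.8, 7.6, 1.2]
finger_gap: -0.0
grip_force: 3.8
```

>>> jog_arm(rows=[[[0.8,1.1,0],[0,0,0.044]],[[0.8,1.1,0],[0,0,0.044]]])

```text
time: 8.15
tool_pos: [622.9, -109.4, 72.9]
tcp_rot: [-179.8, 0.1, -14.4]
ft_force: [-1.9, 9.9, 1.1]
finger_gap: 0.0
grip_force: 4.7
```

>>> jog_arm(rows=[[[0.8,1.1,0],[0,0,0.044]],[[0.8,1.1,0],[0,0,0.044]]])

```text
time: 8.35
tool_pos: [623.4, -110.1, 72.9]
tcp_rot: [-179.8, 0.1, -16.9]
ft_force: [-1.8, 13.3, 2.9]
finger_gap: -0.2
grip_force: 5.6
```

>>> jog_arm(rows=[[[0.8,1.1,0],[0,0,0.044]],[[0.8,1.1,0],[0,0,0.044]]])

```text
time: 8.55
tool_pos: [624.3, -112.6, 73.2]
tcp_rot: [-179.9, 0.0, -19.4]
ft_force: [-0.8, 1.9, -0.1]
finger_gap: -0.1
grip_force: 0.8
```

>>> jog_arm(rows=[[[0,-3,0],[0,0,0]],[[0,-8,0],[0,0,0]],[[0,-8,0],[0,0,0]],[[0,-8,-40],[0,0,0]],[[0,-8,-80],[0,0,0]],[[0,-8,-80],[0,0,0]],[[0,-8,-80],[0,0,0]]])

```text
time: 9.25
tool_pos: [628.1, -107.0, 155.2]
tcp_rot: [-180.0, -0.2, -19.5]
ft_force: [0.5, -0.4, -1.1]
finger_gap: -0.1
grip_force: 0.0
```

Run:
```python
from h import *
s=r.sense();P=wpose(s);print(s['tool_pos'],s['tcp_rot'])
p,d=r.snapshot("wrist");cv2.imwrite("pics/w3.png",p)
g=cv2.cvtColor(p,cv2.COLOR_BGR2GRAY)
n,l,st,ce=cv2.connectedComponentsWithStats((g>130).astype(np.uint8))
for i in range(n):
    if 20<st[i,4]<3000: print(ce[i].round(1),st[i,4],onplane(P,ce[i],60)[0].round(1),onplane(P,ce[i],82)[0].round(1),onplane(P,ce[i],87)[0].round(1))
```

```text
[ 628.06223906 -106.95997917  155.23721255] [-179.9948902    -0.21790536  -19.47725049]
[461.7  47.1] 69 [ 704.8 -239.    60. ] [ 704.  -228.9   82. ] [ 703.8 -226.6   87. ]
[437.7  74.4] 53 [ 693. -219.   60.] [ 693.3 -210.8   82. ] [ 693.4 -208.9   87. ]
[420.1  85.7] 50 [ 689.9 -205.3   60. ] [ 690.4 -198.3   82. ] [ 690.5 -196.7   87. ]
[402.9  96.8] 47 [ 686.7 -191.5   60. ] [ 687.5 -185.8   82. ] [ 687.7 -184.5   87. ]
[385.9 107.6] 46 [ 683.5 -177.7   60. ] [ 684.6 -173.3   82. ] [ 684.9 -172.3   87. ]
[340.1 197.3] 68 [ 629.8 -124.3   60. ] [ 635.9 -124.8   82. ] [ 637.2 -124.9   87. ]
[363.6 196.5] 84 [ 624.1 -142.2   60. ] [ 630.8 -141.    82. ] [ 632.3 -140.8   87. ]
[383.8 206.8] 97 [ 610.5 -155.    60. ] [ 618.3 -152.7   82. ] [ 620.1 -152.2   87. ]
[320.5 209.5] 52 [ 625.4 -106.1   60. ] [ 631.9 -108.3   82. ] [ 633.3 -108.8   87. ]
[395.  225.1] 109 [ 592.3 -159.3   60. ] [ 601.9 -156.6   82. ] [ 604. -156.   87.]
[238.6 225.2] 21 [635.  -38.3  60. ] [640.6 -46.7  82. ] [641.9 -48.7  87. ]
[356.3 236.1] 122 [ 593.7 -126.4   60. ] [ 603.1 -126.7   82. ] [ 605.2 -126.8   87. ]
[309.9 228.6] 38 [612.7 -92.4  60. ] [620.4 -95.9  82. ] [622.1 -96.7  87. ]
[547.3 232.9] 43 [ 543.8 -276.1   60. ] [ 557.8 -262.6   82. ] [ 561.  -259.6   87. ]
[209.1 250.7] 71 [622.3  -5.7  60. ] [629.1 -17.2  82. ] [630.6 -19.8  87. ]
[196. 252.] 21 [624.9   5.2  60. ] [631.5  -7.3  82. ] [632.9 -10.1  87. ]
[141.4 254.7] 43 [638.   49.7  60. ] [643.3  33.1  82. ] [644.5  29.4  87. ]
[312.3 280.4] 37 [567.1 -78.1  60. ] [579.  -82.9  82. ] [581.7 -83.9  87. ]
[326.3 280.3] 35 [563.1 -89.6  60. ] [575.3 -93.3  82. ] [578.1 -94.1  87. ]
[318.9 337.8] 186 [509.4 -63.7  60. ] [526.6 -69.8  82. ] [530.5 -71.2  87. ]
[426.1 347.1] 142 [ 466.5 -154.2   60. ] [ 487.6 -152.    82. ] [ 492.4 -151.4   87. ]
[209.5 349.2] 58 [531.3  36.5  60. ] [546.5  21.2  82. ] [549.9  17.7  87. ]
```

View pics/w3.png

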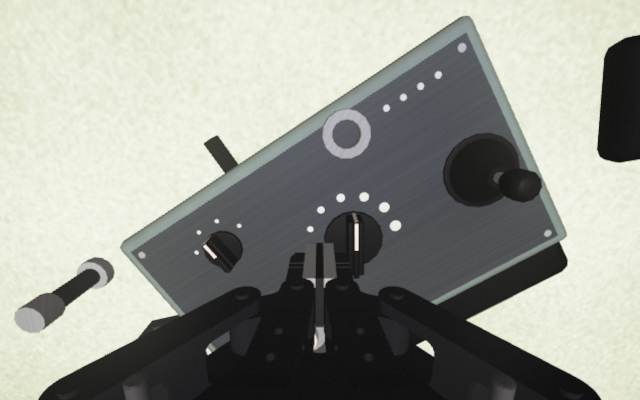

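Run:
```python
from h import *
s=r.sense();P=wpose(s)
p,d=r.snapshot("wrist")
cv2.imwrite("pics/c3.png",cv2.resize(p[180:280,290:410],None,fx=5,fy=5,interpolation=cv2.INTER_CUBIC))
g=cv2.cvtColor(p,cv2.COLOR_BGR2GRAY)
for v in range(208,256,3):
    u=352+np.argmax(g[v,352:364]>110) ; u2=363-np.argmax(g[v,352:364][::-1]>110); 
    print(v,u,u2,onplane(P,((u+u2)/2,v),87)[0].round(1),d[v,int((u+u2)/2)])
```

```text
208 352 363 [ 624.8 -133.8   87. ] 245.13322
211 352 363 [ 622.7 -133.1   87. ] 243.48761
214 353 355 [ 621.3 -130.1   87. ] 237.00888
217 354 355 [ 619.1 -129.7   87. ] 230.19319
220 355 357 [ 616.5 -130.    87. ] 223.37018
223 355 358 [ 614.2 -129.7   87. ] 222.15317
226 354 358 [ 612.2 -128.6   87. ] 222.5215
229 355 358 [ 609.8 -128.3   87. ] 222.37318
232 355 358 [ 607.6 -127.6   87. ] 223.12932
235 355 358 [ 605.4 -126.9   87. ] 223.52466
238 355 358 [ 603.2 -126.2   87. ] 224.27899
241 355 358 [ 600.9 -125.5   87. ] 225.05177
244 355 358 [ 598.6 -124.7   87. ] 224.78151
247 355 358 [ 596.3 -124.    87. ] 227.11798
250 352 363 [ 593.8 -124.    87. ] 227.43275
253 352 363 [ 591.5 -123.3   87. ] 227.96571
```

View pics/c3.png

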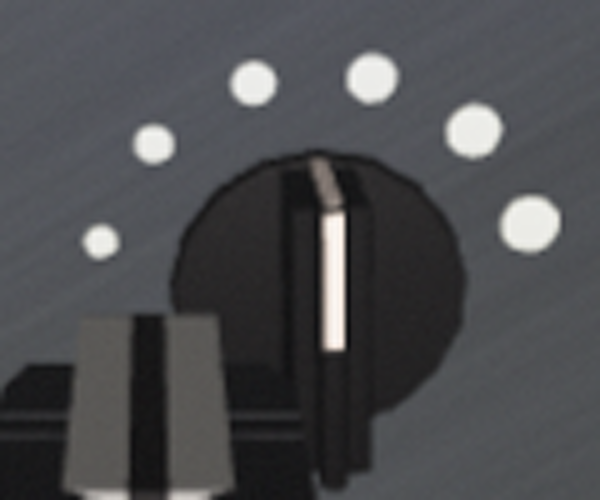

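>>> jog_arm(rows=[[[0,0,0],[0,0,0]],[[0,0,0],[0,0,0]],[[0,0,0],[0,0,0]],[[0,0,0],[0,0,0]],[[0,0,0],[0,0,0]]])

```text
time: 9.85
tool_pos: [626.8, -106.4, 153.1]
tcp_rot: [180.0, 0.0, -19.5]
ft_force: [0.3, -0.1, -1.4]
finger_gap: 0.2
grip_force: 0.0
```

```bash
cat >> h.py <<'E'
def bar(name,c=(593.9,-123.5),lo=110):
    # white line on bar top (z=87): fit within 4..22mm of axis in rectified top view, 0.25 mm/px, x right y up
    s=r.sense();P=wpose(s);p,d=r.snapshot("wrist")
    k=r.camera_params("wrist");K=np.array([[k['fx'],0,k['cx']],[0,k['fy'],k['cy']],[0,0,1]])
    W=np.linalg.inv(P)
    M=np.array([[.25,0,c[0]-40],[0,-.25,c[1]+40],[0,0,87],[0,0,1]])
    t=cv2.warpPerspective(p,np.linalg.inv(K@W[:3]@M),(320,320))
    cv2.imwrite(name,t);g=cv2.cvtColor(t,cv2.COLOR_BGR2GRAY)
    n,l,st,ce=cv2.connectedComponentsWithStats((g>lo).astype(np.uint8))
    for i in range(1,n):
        if st[i,4]>150 and np.hypot(*(ce[i]-160))<90:
            q=np.argwhere(l==i)[:,::-1].astype(float);q-=q.mean(0);u,w,v=np.linalg.svd(q,full_matrices=False)
            print(ce[i].round(0),st[i,4],'angle',np.degrees(np.arctan2(-v[0,1],v[0,0])).round(1),'elong',(w[0]/w[1]).round(1))
E
python3 - <<'E'
from h import *
bar("pics/t4.png");print(r.sense()['time'])
E
```

```text
[203. 172.] 1085 angle -17.3 elong 6.9
9.9
```

>>> jog_arm(rows=[[[0,0,40],[0,0,0]],[[0,0,70],[0,0,0]],[[0,0,80],[0,0,0]],[[0,0,80],[0,0,0]],[[0,4,80],[0,0,0]],[[0,7,80],[0,0,0]],[[0,8,80],[0,0,0]],[[0,8,80],[0,0,0]]])

```text
time: 10.7
tool_pos: [624.9, -114.5, 74.7]
tcp_rot: [-180.0, -0.1, -19.5]
ft_force: [-0.8, -0.2, 0.6]
finger_gap: -0.1
grip_force: 0.1
```

>>> jog_arm(rows=[[[0.8,1.1,0],[0,0,0.044]],[[0.8,1.1,0],[0,0,0.044]],[[0.8,1.1,0],[0,0,0.044]]])

```text
time: 11.0
tool_pos: [625.1, -115.3, 74.0]
tcp_rot: [-180.0, -0.1, -21.9]
ft_force: [0.8, 0.2, 1.9]
finger_gap: -0.0
grip_force: 1.0
```

>>> jog_arm(rows=[[[0.8,1.1,0],[0,0,0.044]],[[0.8,1.1,0],[0,0,0.044]]])

```text
time: 11.2
tool_pos: [625.4, -116.6, 73.9]
tcp_rot: [-180.0, -0.1, -24.5]
ft_force: [1.2, 0.6, 1.5]
finger_gap: -0.1
grip_force: 1.0
```

>>> jog_arm(rows=[[[0,-4,0],[0,0,0]],[[0,-8,0],[0,0,0]],[[0,-8,0],[0,0,0]],[[0,-8,-40],[0,0,0]],[[0,-8,-80],[0,0,0]],[[0,-8,-80],[0,0,0]],[[0,-8,-80],[0,0,0]],[[0,-8,-80],[0,0,0]]])

```text
time: 12.0
tool_pos: [627.4, -109.1, 151.9]
tcp_rot: [180.0, 0.1, -24.5]
ft_force: [0.1, 0.1, -0.2]
finger_gap: -0.4
grip_force: 0.0
```

Run:
```python
from h import *
bar("pics/t5.png");print(r.sense()['time'])
```

```text
[202. 174.] 1111 angle -20.3 elong 6.6
12.05
```

View pics/t5.png

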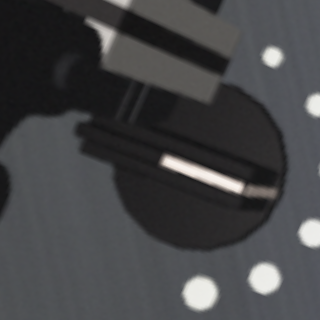

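>>> jog_arm(rows=[[[0,0,40],[0,0,0]],[[0,0,70],[0,0,0]],[[0,0,80],[0,0,0]],[[0,0,80],[0,0,0]],[[0,4,80],[0,0,0]],[[0,7,80],[0,0,0]],[[0,8,80],[0,0,0]],[[0,8,80],[0,0,0]]])

```text
time: 12.85
tool_pos: [625.9, -117.1, 74.9]
tcp_rot: [-180.0, -0.2, -24.6]
ft_force: [1.7, 0.9, 0.8]
finger_gap: -0.0
grip_force: 0.5
```

>>> jog_arm(rows=[[[0.8,1.1,0],[0,0,0.044]],[[1.6,2.3,0],[0,0,0.087]],[[1.6,2.3,0],[0,0,0.087]]])

```text
time: 13.15
tool_pos: [626.0, -119.6, 74.2]
tcp_rot: [-180.0, -0.1, -29.6]
ft_force: [0.3, -0.8, 0.0]
finger_gap: 0.0
grip_force: 0.0
```

>>> jog_arm(rows=[[[0,-4,0],[0,0,0]],[[0,-8,0],[0,0,0]],[[0,-8,0],[0,0,0]],[[0,-8,-40],[0,0,0]],[[0,-8,-80],[0,0,0]],[[0,-8,-80],[0,0,0]],[[0,-8,-80],[0,0,0]],[[0,-8,-80],[0,0,0]]])

```text
time: 13.95
tool_pos: [628.6, -112.2, 152.0]
tcp_rot: [180.0, 0.1, -29.5]
ft_force: [-0.2, 0.0, -0.2]
finger_gap: 0.1
grip_force: 0.0
```

Run:
```python
from h import *
bar("pics/t6.png");print(r.sense()['time'])
```

```text
[199. 183.] 1129 angle -32.1 elong 6.6
14.0
```

>>> jog_arm(rows=[[[-30,0,0],[0,0,0]],[[-70,1,0],[0,0,0]],[[-105,2,0],[0,0,0]],[[-116,2,0],[0,0,0]],[[-116,2,20],[0,0,0]],[[-116,2,40],[0,0,0]],[[-116,2,40],[0,0,0]],[[-116,2,40],[0,0,0]]])

```text
time: 14.8
tool_pos: [526.9, -57.0, 112.6]
tcp_rot: [180.0, 0.1, -29.5]
ft_force: [0.7, -0.6, 1.0]
finger_gap: -0.1
grip_force: 0.0
```

Run:
```python
from h import *
s=r.sense();print(s['tool_pos'])
Rm=R.from_euler('xyz',[180,0,58.25],degrees=True).as_matrix()
T=np.eye(4);T[:3,:3]=Rm;T[:3,3]=[581.08,-93.27,147.8];P=T@r.camera_params("wrist")["tool_from_camera"]
p=cv2.imread("pics/w1.png");g=cv2.cvtColor(p,cv2.COLOR_BGR2GRAY)
n,l,st,ce=cv2.connectedComponentsWithStats((g>185).astype(np.uint8))
for i in range(n):
    if np.hypot(*(ce[i]-[228,213]))<12: print(ce[i],st[i],onplane(P,ce[i],82))
```

```text
[526.9430894  -57.0322549  112.60263669]
[226.93518519 214.22751323] [211 200  32  30 756] [[525.633685   -56.17562877  82.        ]]
```

Position agrees within 1.5 mm. Press.

>>> jog_arm(rows=[[[0,0,15],[0,0,0]],[[-1,0,26],[0,0,0]],[[-1,0,31],[0,0,0]],[[-1,0,34],[0,0,0]],[[-1,0,36],[0,0,0]],[[-1,0,37],[0,0,0]],[[-1,0,37],[0,0,0]]])

```text
time: 15.5
tool_pos: [526.5, -56.5, 76.6]
tcp_rot: [180.0, -0.0, -29.5]
ft_force: [-2.5, -0.5, 2.7]
finger_gap: -0.3
grip_force: 1.8
```

>>> jog_arm(rows=[[[0,0,1],[0,0,0]],[[0,0,2],[0,0,0]],[[0,0,2],[0,0,0]]])

```text
time: 15.8
tool_pos: [526.9, -56.6, 75.9]
tcp_rot: [-180.0, -0.0, -29.5]
ft_force: [-7.6, 1.3, 14.6]
finger_gap: -0.3
grip_force: 7.0
```

>>> jog_arm(rows=[[[0,0,1.5],[0,0,0]],[[0,0,1.5],[0,0,0]],[[0,0,1.5],[0,0,0]]])

```text
time: 16.1
tool_pos: [527.1, -56.6, 75.6]
tcp_rot: [-180.0, -0.1, -29.5]
ft_force: [-14.7, 2.0, 24.7]
finger_gap: 0.1
grip_force: 12.7
```

>>> jog_arm(rows=[[[0,0,-4],[0,0,0]],[[0,0,-10],[0,0,0]],[[0,0,-40],[0,0,0]],[[0,0,-80],[0,0,0]],[[0,0,-100],[0,0,0]],[[0,0,-100],[0,0,0]],[[0,0,-100],[0,0,0]]])

```text
time: 16.8
tool_pos: [526.9, -56.6, 173.0]
tcp_rot: [-180.0, -0.1, -29.5]
ft_force: [-0.0, -1.5, -0.5]
finger_gap: 0.2
grip_force: 0.0
```

Run:
```python
from h import *
bar("pics/t7.png");p,d=r.snapshot("wrist");cv2.imwrite("pics/w7.png",p)
```

```text
[201. 184.] 1203 angle -32.1 elong 6.9
```

View pics/w7.png

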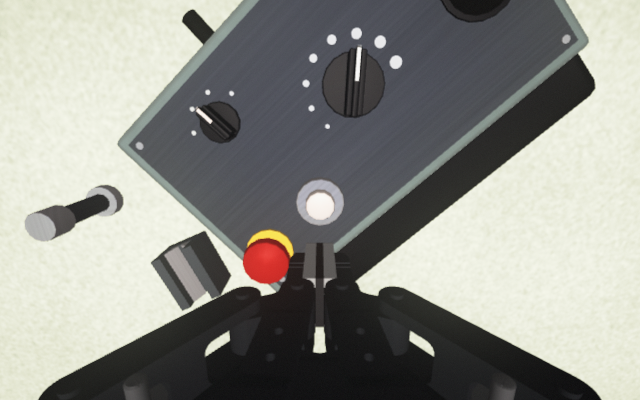

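The picture shows the selector bar (357,65) pointing at the sixth dot (356,33). The start button (320,205) is back out, and the other parts are in place.

```bash
python3 -c "
from bench import r
print(r.hand_in())"
```

```text
the job is handed in; nothing more can be done
None
```

The speed selector rests at the sixth dot, reached in three clicks from the third and confirmed by camera; on the last click it stuck near midway and took two more small nudges to snap home. The start button was pressed fully in and came back out, nothing else was touched, and I handed the job in at about 17 s.

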